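# Find the loose cover board of the chip box and push it open

### The job

The chip box on the bench has four identical cover boards in a row; three are chocked from beneath and one is free to rock. Press lightly on one end of the boards, one after another, to find the one that rocks, then push that board on down until it stands wide open against its stop, so that shavings can be swept in. Do not force the firm boards, pick nothing up and leave the tools round the box where they lie.

Things in the scene. Friction and masses are not known exactly. Their poses are not given: they have to be found in the camera images.
- box_top (a point): middle of the top of the chip box, a dark wooden box fixed to the bench, 124 (x, front to back) by 300 (y) by 75 mm high, rim 10 mm wide. Box x points away from the robot, box y to the left, turned by this point's yaw. Four identical cover boards lie in a row along y, flush with the rim, 72 mm apart centre to centre. Which three are chocked from beneath cannot be seen; the free one tips either way
- board_1_top (a point): centre of the upper face of cover board 1, first from the left (largest box y): plain wood, 100 (x) by 60 (y) by 8 mm, over a bay 104 by 64 mm. It pivots about its own y axis through its middle, 4 mm under this point, so press 25 to 40 mm before or behind the centre. A chocked board gives less than 3 mm there; the free one tips at about 2 N. The point turns with the board
- board_1 (a joint): tip angle of cover board 1, rad: 0 level; positive with its far half (+x) down and near edge up, negative the other way; stops at +1.0 and -1.0, either way is open. Chocked: stays under 0.07. Free: stays at any angle it is left at, the space beneath is clear to 45 mm below the rim. Pressed straight down 30 mm from the pivot it reaches its stop when the fingertip is about 30 to 40 mm below the rim
- board_2_top (a point): centre of the upper face of cover board 2, second from the left: plain wood, 100 (x) by 60 (y) by 8 mm, over a bay 104 by 64 mm. It pivots about its own y axis through its middle, 4 mm under this point, so press 25 to 40 mm before or behind the centre. A chocked board gives less than 3 mm there; the free one tips at about 2 N. The point turns with the board
- board_2 (a joint): tip angle of cover board 2, rad: 0 level; positive with its far half (+x) down and near edge up, negative the other way; stops at +1.0 and -1.0, either way is open. Chocked: stays under 0.07. Free: stays at any angle it is left at, the space beneath is clear to 45 mm below the rim. Pressed straight down 30 mm from the pivot it reaches its stop when the fingertip is about 30 to 40 mm below the rim
- board_3_top (a point): centre of the upper face of cover board 3, third from the left: plain wood, 100 (x) by 60 (y) by 8 mm, over a bay 104 by 64 mm. It pivots about its own y axis through its middle, 4 mm under this point, so press 25 to 40 mm before or behind the centre. A chocked board gives less than 3 mm there; the free one tips at about 2 N. The point turns with the board
- board_3 (a joint): tip angle of cover board 3, rad: 0 level; positive with its far half (+x) down and near edge up, negative the other way; stops at +1.0 and -1.0, either way is open. Chocked: stays under 0.07. Free: stays at any angle it is left at, the space beneath is clear to 45 mm below the rim. Pressed straight down 30 mm from the pivot it reaches its stop when the fingertip is about 30 to 40 mm below the rim
- board_4_top (a point): centre of the upper face of cover board 4, fourth from the left (smallest box y): plain wood, 100 (x) by 60 (y) by 8 mm, over a bay 104 by 64 mm. It pivots about its own y axis through its middle, 4 mm under this point, so press 25 to 40 mm before or behind the centre. A chocked board gives less than 3 mm there; the free one tips at about 2 N. The point turns with the board
- board_4 (a joint): tip angle of cover board 4, rad: 0 level; positive with its far half (+x) down and near edge up, negative the other way; stops at +1.0 and -1.0, either way is open. Chocked: stays under 0.07. Free: stays at any angle it is left at, the space beneath is clear to 45 mm below the rim. Pressed straight down 30 mm from the pivot it reaches its stop when the fingertip is about 30 to 40 mm below the rim
- mallet: wooden mallet, about 66x215x64 mm, lying, loose, near the box; to be left alone. Origin at the middle of its underside
- former_j: short round wooden former (ringed cylinder), 62 mm across, 55 mm high, standing, loose, near the box; to be left alone. Origin at the middle of its underside
- whetstone: dark flat whetstone, 105x160x20 mm, lying on a red stand 20 mm high to the right of the box, loose, near the box; to be left alone. Origin at the middle of its underside

How it is judged:
On the way, in this order (a step that is already met when the one before it is completed fails the run):
1. the free board rocks under the press ((value of joint any of board_1, board_2, board_3, board_4 above 0.15 rad or value of joint any of board_1, board_2, board_3, board_4 below -0.15 rad)).
2. that board is pushed over and stands open ((value of joint any of board_1, board_2, board_3, board_4 above 0.9 rad or value of joint any of board_1, board_2, board_3, board_4 below -0.9 rad)), for 0.2 s.
At the end, for the whole second after the job is handed in: one cover board is tipped at least 0.9 rad (52 degrees) either way and at rest, and the other three are level to 0.12 rad ((((value of joint board_1 above 0.9 rad or value of joint board_1 below -0.9 rad) and velocity of joint board_1 between -0.1 and 0.1 rad/s and value of joint board_2 between -0.12 and 0.12 rad and value of joint board_3 between -0.12 and 0.12 rad and value of joint board_4 between -0.12 and 0.12 rad) or ((value of joint board_2 above 0.9 rad or value of joint board_2 below -0.9 rad) and velocity of joint board_2 between -0.1 and 0.1 rad/s and value of joint board_1 between -0.12 and 0.12 rad and value of joint board_3 between -0.12 and 0.12 rad and value of joint board_4 between -0.12 and 0.12 rad) or ((value of joint board_3 above 0.9 rad or value of joint board_3 below -0.9 rad) and velocity of joint board_3 between -0.1 and 0.1 rad/s and value of joint board_1 between -0.12 and 0.12 rad and value of joint board_2 between -0.12 and 0.12 rad and value of joint board_4 between -0.12 and 0.12 rad) or ((value of joint board_4 above 0.9 rad or value of joint board_4 below -0.9 rad) and velocity of joint board_4 between -0.1 and 0.1 rad/s and value of joint board_1 between -0.12 and 0.12 rad and value of joint board_2 between -0.12 and 0.12 rad and value of joint board_3 between -0.12 and 0.12 rad))); the robot touches nothing.
It fails at once if a cover board is forced (more than 90 N on it) (contact force between the fingers and board_1 above 90 N or contact force between the fingers and board_2 above 90 N or contact force between the fingers and board_3 above 90 N or contact force between the fingers and board_4 above 90 N).
It fails at once if the mallet is moved by more than 20 mm or lifted (distance of mallet from where it was at the start of the episode above 0.02 m).
It fails at once if the former_j is moved by more than 20 mm or lifted (distance of former_j from where it was at the start of the episode above 0.02 m).
It fails at once if the whetstone is moved by more than 20 mm or lifted (distance of whetstone from where it was at the start of the episode above 0.02 m).
It also fails if it takes over 51 s, if anything falls off the work surface, if the arm or the gripper's body presses on something with over 40 N, if the wrist force passes 120 N, or if a joint passes its speed limit or range.

### The arm

A 6-joint arm with a two-finger parallel gripper is mounted at the origin on a cart in front of the work surface, level with it; the furniture and walls round the work are solid. World frame = base frame: x ahead of the robot, y to its left, z up, the work surface at z = 0. Lengths are in m, angles in rad, forces in N, time in s.
With the tool pointing down it reaches from about 0.3 to 0.75 m from the base axis. Payload 8.5 kg.
Tool frame: the origin (TCP) lies midway between the tips of the shut fingers; the grasp point (between the pads) lies 19 mm behind it; y points along the fingers, z is the direction in which the jaws open and shut, and the axes are right-handed (so a half turn about y gives the same grasp; the last joint's range is limited). The gripper opens to 85 mm and grips with 20 to 120 N. Pads are 22 mm wide; open, the fingers measure 114 mm over their backs; the gripper's body (76 mm by 85 mm) begins 54 mm behind the grasp point. The pads swing forward as they close: fully open they stand 13 mm farther back than shut.
Start: joints at [-0.215, 0.381, 1.297, -0, 1.464, -0.215], TCP at [0.55, 0, 0.196] pointing down, gripper open.
Joint ranges: [-3.11, 3.11], [-0.89, 2.33], [0.22, 2.48], [-1.42, 4.56], [0.17, 2.85], [-2.88, 2.88]. Speed limits (rad/s): [2.39, 2.39, 3.14, 3.14, 3.14, 3.14].

### API

Orientations are given as a unit quaternion [x, y, z, w].
In Python, from bench import ctrl, readout, viewer gives the robot as it stands. Calls block until the motion is done:
- ctrl.goto(position, orientation): joint-space move of the TCP to a pose.
- ctrl.movel(position, attitude=None, velocity=0.15, guard=None): straight line of the TCP; attitude=None keeps the orientation; velocity is the mean speed in m/s. With guard (N) it stops when the force on the tool has changed by that much, and returns True; else False.
- ctrl.set_joints(angles): joint-space move.
- ctrl.open_gripper() and ctrl.grab(squeeze=None): open the fingers fully, or close them until they stop; squeeze is the grip in N (None keeps the last).
- ctrl.dwell(seconds).
- ctrl.ik(position, orientation): joint angles nearest the present ones, or None.
- readout.read_state(): the state.
- viewer.snapshot(name): name is "scene" or "side" or "wrist"; returns the picture (384x512x3 uint8, blue, green, red); there is no depth.
- viewer.get_calibration(name): a dict with "camera_matrix" (3x3 intrinsics, pixels), "R" (3x3) and "t" (3): a world point X has camera coordinates R X + t. Camera axes: x right, y down, z forward; pixel columns grow to the right and rows downward; lengths in m; the calibration is good to about 2 mm. A picture is of the moment at which its call begins: read the wrist's pose just before it. get_calibration takes no time and is no camera call; for the wrist camera it gives the pose at the moment of the call.
A pose or a line that the arm cannot do raises ctrl.MotionError and nothing moves.
- ctrl.job_done(): hands the job in, once; it reports no verdict.
The state is a dict: "clock": time; "qpos": joint angles; "qvel": joint speeds; "joint_torque": joint torques, N m; "tool_pos": TCP position; "orientation": TCP orientation; "ft_force": force on the tool from outside, world axes, zero at the start; "torque": the same for the moment, N m; "finger_gap": finger opening in m.
Only numpy, scipy, OpenCV 4.12 (cv2) and the standard library are available. Lean on these libraries where they do the work, as an engineer would, in place of code of your own. Each camera call takes 0.05 s, during which the arm holds its last target. There are 200 camera calls.

## Working session

There is one attempt and no reset: what is moved stays moved. The work goes in short steps, each a Python script; the robot and the scene stay as the last script left them, time stands still between calls to the robot, and variables do not carry over. Pictures are saved under pics/ and viewed, about 8 in all and at most 12, crops included, and the job is handed in when it is done.

```bash
mkdir -p pics; ls
python3 - <<'E'
from bench import ctrl, readout, viewer
import cv2, numpy as np
for n in ("scene","side","wrist"):
    cv2.imwrite(f"pics/{n}0.png",viewer.snapshot(n))
    c=viewer.get_calibration(n); print(n,np.round(c["camera_matrix"],1).tolist(),np.round(c["R"],3).tolist(),np.round(c["t"],3))
s=readout.read_state(); print(s)
E
```

```text
pics
scene [[489.9, 0.0, 254.4], [0.0, 489.9, 189.7], [0.0, 0.0, 1.0]] [[0.468, -0.884, 0.022], [-0.443, -0.255, -0.859], [0.765, 0.392, -0.511]] [-0.431  0.278  0.576]
side [[448.3, 0.0, 261.8], [0.0, 448.3, 189.5], [0.0, 0.0, 1.0]] [[1.0, 0.013, 0.001], [0.008, -0.564, -0.826], [-0.011, 0.825, -0.564]] [-0.585 -0.046  1.207]
wrist [[304.1, 0.0, 252.8], [0.0, 304.1, 190.8], [0.0, 0.0, 1.0]] [[1.0, 0.001, -0.002], [0.001, -0.965, 0.261], [-0.002, -0.261, -0.965]] [-0.548 -0.035  0.378]
{'clock': 0.15, 'qpos': array([-2.15279109e-01,  3.81040400e-01,  1.29804249e+00, -1.93796043e-05,
        1.46361602e+00, -2.15318607e-01]), 'qvel': array([-0.00189461, -0.00122412, -0.000294  , -0.00143848, -0.00039424,
        0.00029446]), 'joint_torque': array([ 1.94521621e-03, -4.48624384e+01, -2.31344014e+01, -1.86937300e-04,
        3.77541786e-03, -1.65174959e-05]), 'tool_pos': array([5.49732852e-01, 6.18002392e-05, 1.95768981e-01]), 'orientation': array([-0.50022715,  0.50031512, -0.49966394,  0.49979349]), 'ft_force': array([-0.25540069, -0.73300415, -0.16880997]), 'torque': array([-0.01929324, -0.00753486, -0.04059544]), 'finger_gap': 0.08531914701686386}
```

View pics/scene0.png

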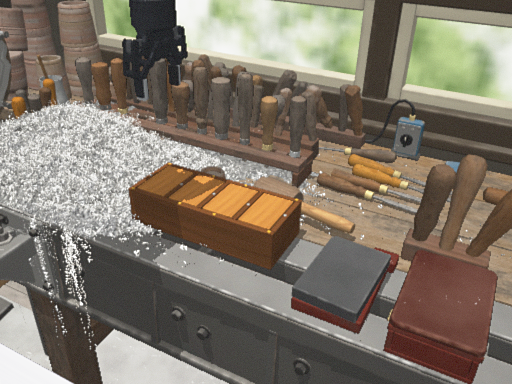

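View pics/wrist0.png

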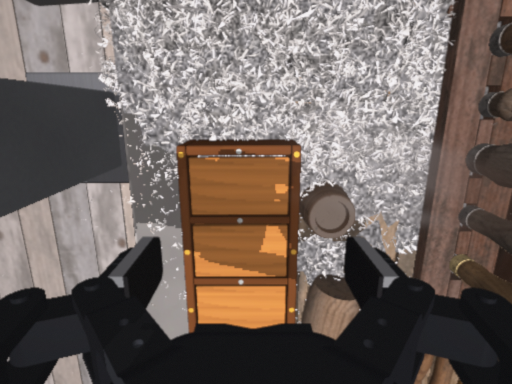

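View pics/side0.png

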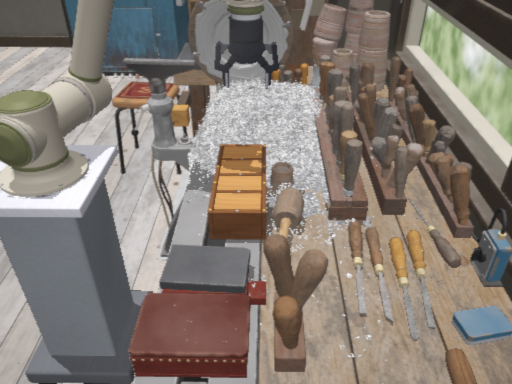

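The wrist view has the box running up the image, with its top-left rim corner near (180,145) and top-right near (299,145). The former (328,210) and the mallet (335,300) are just behind it on +x. I'll enlarge both views to pin down the corners.

Run:
```python
import cv2, numpy as np
w=cv2.imread("pics/wrist0.png")[130:340,165:315]; s=cv2.imread("pics/side0.png")[135:245,200:275]
a=cv2.resize(w,None,fx=2.8,fy=2.8,interpolation=cv2.INTER_CUBIC); b=cv2.resize(s,None,fx=5,fy=5,interpolation=cv2.INTER_CUBIC)
c=np.zeros((590,800,3),np.uint8); c[:588,:420]=a; c[:550,425:800]=b
cv2.imwrite("pics/crop.png",c)
```

```text
(no output)
```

View pics/crop.png

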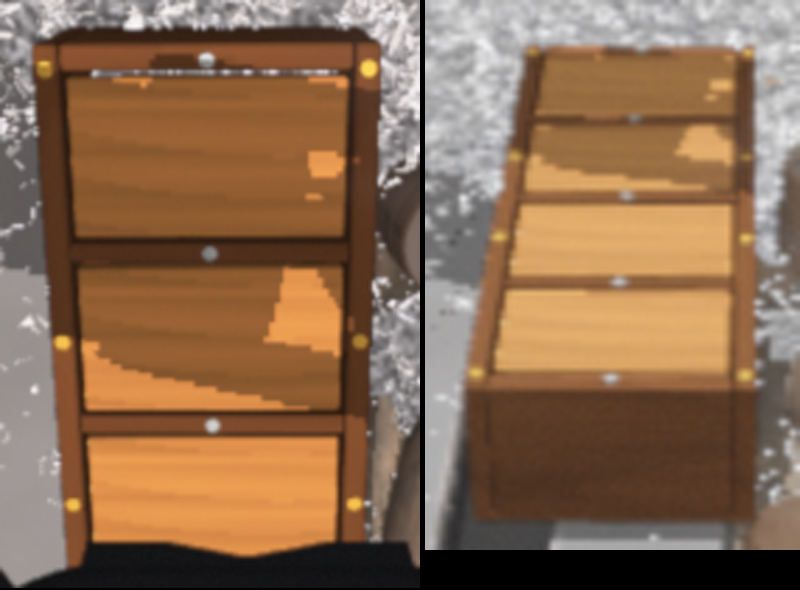

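The crop shows the gold pins along both rims and the silver pins on the dividers in both views, so I'll triangulate those.

Run:
```python
from bench import viewer, ctrl
import cv2, numpy as np
C={n:viewer.get_calibration(n) for n in("wrist","side")}
P={n:c["camera_matrix"]@np.c_[c["R"],np.ravel(c["t"])] for n,c in C.items()}
W=lambda x,y:(165+x/2.8,130+y/2.8); S=lambda x,y:(200+(x-425)/5,135+y/5)
pts={"gL1":(W(45,69),S(533,53)),"gR1":(W(369,68),S(748,53)),"gL2":(W(62,342),S(515,157)),"gR2":(W(360,342),S(746,157)),
"gL3":(W(73,504),S(499,237)),"gR3":(W(354,504),S(746,238)),"d12":(W(210,254),S(634,119)),"d23":(W(212,426),S(627,195)),
"cL":(W(36,45),S(527,49)),"cR":(W(379,43),S(753,49))}
def plane(n,uv,z=.075):
    c=C[n]; R=c["R"]; o=-R.T@np.ravel(c["t"]); d=R.T@np.linalg.inv(c["camera_matrix"])@[*uv,1]
    return (o+d*(z-o[2])/d[2])[:2]
for k,(a,b) in pts.items():
    X=cv2.triangulatePoints(P["wrist"],P["side"],np.array(a,float).reshape(2,1),np.array(b,float).reshape(2,1)); X=X[:3,0]/X[3,0]
    print(k,np.round(X,4),"plane w",np.round(plane("wrist",a),4),"s",np.round(plane("side",b),4))
for k,b in {"cNL":S(468,388),"cNR":S(755,388),"gNL":S(476,373),"gNR":S(745,375),"d34":S(619,282)}.items(): print(k,np.round(plane("side",b),4))
q=np.array([-.5,.5,-.5,.5])
for y in(.05,-.25): print(ctrl.ik([.5,y,.1],q))
```

```text
gL1 [0.479  0.0215 0.0746] plane w [0.478  0.0215] s [0.4796 0.0205]
gR1 [0.5923 0.022  0.0751] plane w [0.5918 0.0219] s [0.5925 0.0222]
gL2 [ 0.4793 -0.0837  0.0749] plane w [ 0.4781 -0.0837] s [ 0.48   -0.0841]
gR2 [ 0.5923 -0.0833  0.0755] plane w [ 0.5924 -0.0835] s [ 0.5923 -0.0825]
gL3 [ 0.4791 -0.1554  0.0755] plane w [ 0.4785 -0.1557] s [ 0.4792 -0.1547]
gR3 [ 0.5928 -0.155   0.0757] plane w [ 0.5925 -0.1555] s [ 0.593  -0.1539]
d12 [ 0.5358 -0.0475  0.0754] plane w [ 0.5353 -0.0477] s [ 0.536  -0.0469]
d23 [ 0.536  -0.1193  0.076 ] plane w [ 0.5353 -0.1199] s [ 0.5363 -0.1178]
cL [0.4753 0.0296 0.0725] plane w [0.4753 0.0299] s [0.4761 0.0249]
cR [0.5951 0.0304 0.0729] plane w [0.595  0.0307] s [0.5951 0.0266]
cNL [ 0.4777 -0.2693]
cNR [ 0.5977 -0.2676]
gNL [ 0.4799 -0.2589]
gNR [ 0.5935 -0.2587]
d34 [ 0.5365 -0.1904]
[-1.36350227e-01  3.95504715e-01  1.58117098e+00 -4.44089210e-16
  1.16491696e+00 -1.36350227e-01]
[-6.75417305e-01  4.83059204e-01  1.42454544e+00 -4.44089210e-16
  1.23398801e+00 -6.75417305e-01]
```

Heights come out at 74.6–76 mm, as they should. The box centre is at (0.536, -0.1195) with yaw of about 0, so the board centres are at y = -0.0115, -0.0835, -0.1555 and -0.2275. I'll turn the tool 90° so the shut fingers are narrow along x, then probe the near halves 33 mm before the pivot.

```bash
cat > probe.py <<'E'
from bench import ctrl, readout, viewer
import cv2, numpy as np
from scipy.spatial.transform import Rotation as R
st=readout.read_state
ctrl.grab()
q0=np.array([-.5,.5,-.5,.5]); x=.503
qs=[(R.from_euler("z",s*90,degrees=True)*R.from_quat(q0)).as_quat() for s in(1,-1)]
js=[ctrl.ik([x,-.0115,.11],q) for q in qs]
i=min((k for k in(0,1) if js[k] is not None),key=lambda k:abs(js[k][5])); q=qs[i]
ctrl.goto([x,-.0115,.11],q)
print("clock",st()["clock"],"gap",st()["finger_gap"],st()["tool_pos"])
for n,y in enumerate([-.0115,-.0835,-.1555,-.2275],1):
    ctrl.movel([x,y,.095]); ctrl.dwell(.2)
    hit=ctrl.movel([x,y,.066],velocity=.02,guard=7)
    s=st(); print(n,hit,"z",round(s["tool_pos"][2],4),"F",np.round(s["ft_force"],1),"t",round(s["clock"],2))
    if not hit:
        hit=ctrl.movel([x,y,.035],velocity=.025,guard=20); ctrl.dwell(.3)
        s=st(); print("push",hit,"z",round(s["tool_pos"][2],4),"F",np.round(s["ft_force"],1),"t",round(s["clock"],2))
        cv2.imwrite("pics/push.png",viewer.snapshot("side"))
        break
    ctrl.movel([x,y,.095])
E
python3 probe.py
```

```text
clock 2.2833 gap -6.23492057886864e-05 [ 0.50324525 -0.01153252  0.11021157]
1 False z 0.0661 F [ 0.4 -0.5  0.5] t 4.33
push True z 0.0394 F [-0.9  0.9  7. ] t 5.63
```

Board 1 gave way at first press, and the push met a firm stop 36 mm below the rim, where the stop was expected. I'll back off and look.

Run:
```python
from bench import ctrl, readout, viewer
import cv2, numpy as np
p=readout.read_state()["tool_pos"]
h=ctrl.movel([.503,-.0115,.030],velocity=.02,guard=30); ctrl.dwell(.4)
s=readout.read_state(); print(h,s["tool_pos"],np.round(s["ft_force"],1))
ctrl.movel([.503,-.0115,.13]); 
ctrl.movel([.503,-.0115,.25]); ctrl.dwell(.3)
s=readout.read_state(); print(s["tool_pos"],s["clock"],np.round(s["ft_force"],1))
c=[cv2.resize(viewer.snapshot(n)[r],(400,400),interpolation=cv2.INTER_CUBIC) for n,r in(("side",np.s_[125:245,180:300]),("scene",np.s_[140:290,120:320]))]
cv2.imwrite("pics/after.png",np.hstack(c))
```

```text
True [ 0.50286271 -0.01150856  0.03935393] [-2.   0.5  7.9]
[ 0.50289286 -0.01149448  0.24960141] 8.3333 [-0.1  0.1  0.2]
```

View pics/after.png

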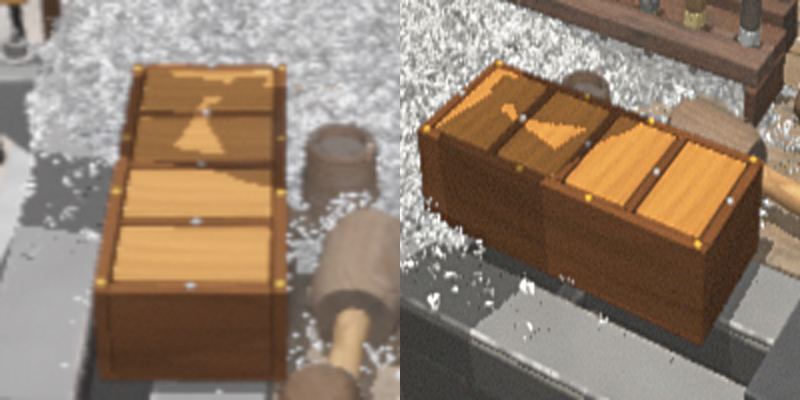

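The picture shows all boards level, with nothing tipped, so the contact at z=0.039 was not the free board at its stop. I'll look at the image taken during the push.

Run:
```python
from bench import viewer
import cv2, numpy as np
a=cv2.resize(cv2.imread("pics/push.png")[60:260,130:330],(600,600),interpolation=cv2.INTER_CUBIC)
cv2.imwrite("pics/push_c.png",a)
c=viewer.get_calibration("side")
for X in ([.503,-.0115,.0394],[.503,-.0115,.075],[.503,-.0115,.25]):
    u=c["camera_matrix"]@(c["R"]@X+np.ravel(c["t"])); u=u[:2]/u[2]; print(u,(u-[130,60])*3)
```

```text
[230.1603839  163.61284139] [300.4811517  310.83852417]
[229.6192352  151.70313206] [298.85770561 275.10939617]
[226.65838427  86.54012922] [289.9751528   79.62038765]
```

View pics/push_c.png

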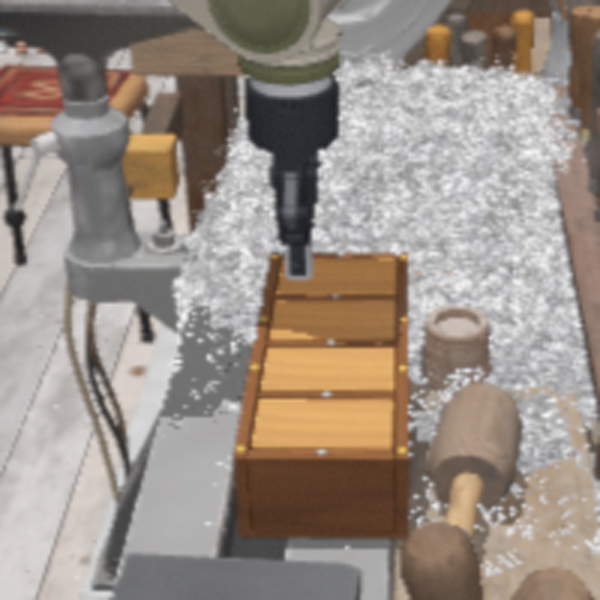

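The push picture shows the fingertip at about crop (299,280). That corresponds to z≈0.07, resting on a level board, while the readout says 0.039. I'll check the real tip position in free air against the reported TCP.

Run:
```python
from bench import viewer, readout
import cv2, numpy as np
s=readout.read_state(); X=s["tool_pos"]; print(X,s["orientation"],s["finger_gap"])
out=[]
for n,r,f in (("side",(30,170),4),("scene",None,4),("wrist",None,1)):
    c=viewer.get_calibration(n); im=viewer.snapshot(n)
    u=c["camera_matrix"]@(c["R"]@X+np.ravel(c["t"])); u=u[:2]/u[2]; print(n,u)
    if n=="wrist": b=cv2.resize(im,(400,300)); cv2.circle(b,tuple(int(v) for v in u*400/512),3,(0,0,255),1)
    else:
        x0,y0=max(0,int(u[0])-50),max(0,int(u[1])-70); print("org",x0,y0)
        b=cv2.resize(im[y0:y0+100,x0:x0+100],(400,400),interpolation=cv2.INTER_CUBIC)
        cv2.circle(b,tuple(int(v) for v in (u-[x0,y0])*4),4,(0,0,255),1); b=b[:300]if 0 else cv2.resize(b,(400,300)) 
    out.append(b)
cv2.imwrite("pics/tip.png",np.vstack([np.hstack(out[:2]),np.hstack([out[2],np.zeros_like(out[2])])]))
```

```text
[ 0.50295112 -0.01149081  0.24981135] [ 5.40607767e-04 -7.07089891e-01  7.07123400e-01  3.01593853e-04] -1.553366625882588e-05
side [226.64135627  86.61537816]
org 176 16
scene [148.08482444  97.39882481]
org 98 27
wrist [251.66178417 217.36791655]
```

View pics/tip.png

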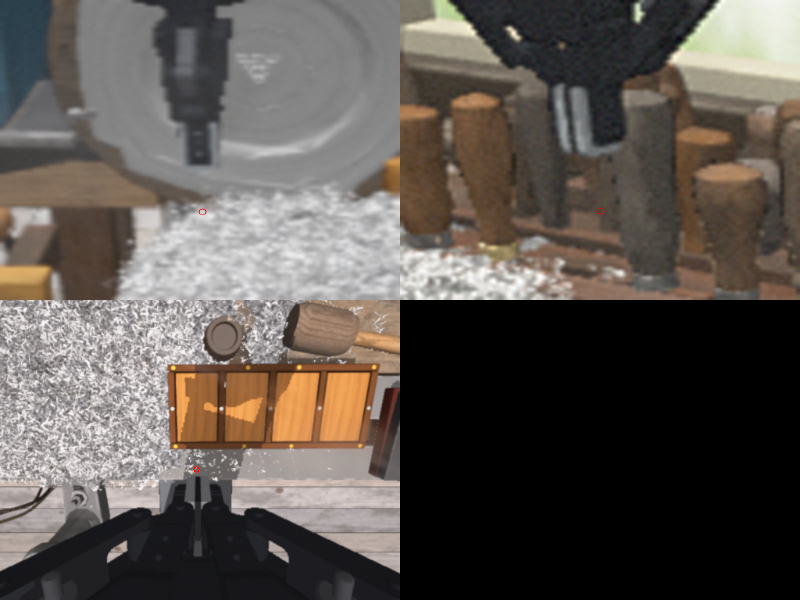

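The real fingertip is about 35–40 mm behind the reported TCP along the tool axis: it shows at row 71 rather than 87 in the side view and 77 rather than 97 in the scene view. That fits contact with the board at a reported z of about 0.039. It also means board 1 took about 20–30 N without giving, so it is firm. I'll carry on with boards 2–4, using contact at reported z≈0.040 as the reference.

```bash
cat > probe2.py <<'E'
from bench import ctrl, readout, viewer
import cv2, numpy as np
st=readout.read_state; x=.503
def rep(n,h):
    s=st(); print(n,h,"z",round(s["tool_pos"][2],4),"F",np.round(s["ft_force"],1),"t",round(s["clock"],2))
ctrl.movel([x,-.0835,.12],velocity=.25)
for n,y in [(2,-.0835),(3,-.1555),(4,-.2275)]:
    ctrl.movel([x,y,.06]); ctrl.dwell(.2)
    hit=ctrl.movel([x,y,.030],velocity=.02,guard=7); rep(n,hit)
    if not hit:
        hit=ctrl.movel([x,y,-.003],velocity=.025,guard=20); ctrl.dwell(.4); rep("push",hit)
        ctrl.movel([x,y,.08]); ctrl.movel([x,y,.25],velocity=.2); ctrl.dwell(.3); rep("up",0)
        c=[cv2.resize(viewer.snapshot(m)[r],(400,400),interpolation=cv2.INTER_CUBIC) for m,r in(("side",np.s_[125:245,180:300]),("scene",np.s_[140:290,120:320]))]
        cv2.imwrite("pics/after2.png",np.hstack(c)); break
    ctrl.movel([x,y,.06])
E
python3 probe2.py
```

```text
2 True z 0.0394 F [-1.3  0.8  5. ] t 11.07
3 True z 0.0394 F [-1.3  1.   6.3] t 13.2
4 False z 0.0301 F [-0.2 -0.2  2.1] t 15.97
push True z 0.0033 F [-3.7 -0.7  6.7] t 17.38
up 0 z 0.2495 F [0.1 0.1 0.1] t 19.33
```

View pics/after2.png

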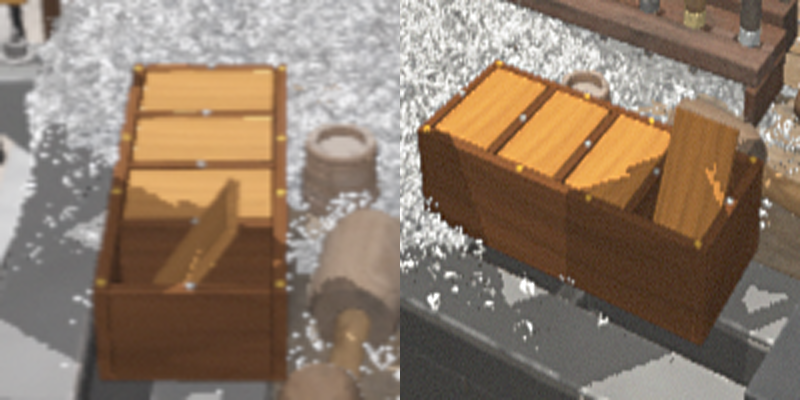

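Board 4 stands tipped with its far half up and the other three are level. I'll check the angle by projecting the raised edge for several angles against the picture corners: scene crop (680,98) and (740,125), side crop (237,178).

Run:
```python
from bench import viewer
import numpy as np
for a in(.8,.9,1.0):
  for s in(0,-8):
    o=[]
    for y in(-.1975,-.2575):
        X=np.array([.536+50*np.cos(a)/1e3-(4+s)*np.sin(a)/1e3,y,.071+50*np.sin(a)/1e3+(4+s)*np.cos(a)/1e3])
        for n,(org,sc,off) in {"side":((180,125),(3.333,3.333),0),"scene":((120,140),(2,2.667),400)}.items():
            c=viewer.get_calibration(n); u=c["camera_matrix"]@(c["R"]@X+np.ravel(c["t"])); u=(u[:2]/u[2]-org)*sc; o.append((n,y,*np.round(u+[off,0]).astype(int)))
    print(a,"top" if s==0 else "under",o)
```

```text
0.8 top [('side', -0.1975, np.int64(242), np.int64(184)), ('scene', -0.1975, np.int64(682), np.int64(107)), ('side', -0.2575, np.int64(239), np.int64(237)), ('scene', -0.2575, np.int64(743), np.int64(130))]
0.8 under [('side', -0.1975, np.int64(251), np.int64(191)), ('scene', -0.1975, np.int64(685), np.int64(111)), ('side', -0.2575, np.int64(248), np.int64(245)), ('scene', -0.2575, np.int64(745), np.int64(133))]
0.9 top [('side', -0.1975, np.int64(236), np.int64(180)), ('scene', -0.1975, np.int64(680), np.int64(106)), ('side', -0.2575, np.int64(233), np.int64(233)), ('scene', -0.2575, np.int64(741), np.int64(129))]
0.9 under [('side', -0.1975, np.int64(245), np.int64(187)), ('scene', -0.1975, np.int64(683), np.int64(108)), ('side', -0.2575, np.int64(243), np.int64(240)), ('scene', -0.2575, np.int64(744), np.int64(131))]
1.0 top [('side', -0.1975, np.int64(229), np.int64(177)), ('scene', -0.1975, np.int64(678), np.int64(105)), ('side', -0.2575, np.int64(226), np.int64(230)), ('scene', -0.2575, np.int64(740), np.int64(128))]
1.0 under [('side', -0.1975, np.int64(240), np.int64(183)), ('scene', -0.1975, np.int64(681), np.int64(107)), ('side', -0.2575, np.int64(236), np.int64(235)), ('scene', -0.2575, np.int64(742), np.int64(129))]
```

The edge fits about 1.0 rad best, but one picture can't fully separate 0.9 from 1.0. There's time for a second, slow guarded push to confirm the stop, and then I'll hand in.

Run:
```python
from bench import ctrl, readout
import numpy as np
st=readout.read_state; x,y=.503,-.2275
def rep(h):
    s=st(); print(h,"z",round(s["tool_pos"][2],4),"F",np.round(s["ft_force"],1),"t",round(s["clock"],2))
ctrl.movel([x,y,.06]); ctrl.movel([x,y,.010],velocity=.08,guard=20)
h=ctrl.movel([x,y,-.005],velocity=.015,guard=30); rep(h)
ctrl.dwell(.3)
if h:
    ctrl.movel([x,y,.08]); ctrl.movel([x,y,.25],velocity=.2); ctrl.dwell(.5); rep(0)
    ctrl.job_done()
```

```text
True z 0.0034 F [-5.3 -0.9  7.8] t 22.26
0 z 0.2499 F [-0.  -0.8 -0.4] t 24.73
the job is handed in; nothing more can be done
```

Board 4, at the right-hand end, was the one that rocks. I pushed its near half down until it stood open against its stop, then backed the arm clear and handed the job in at 24.7 s.

- **Firm boards:** board 3 took a press of about 7 N and board 2 the same. Board 1 was pressed harder, at 20 N and then 30 N, because of the height error described below. That is well under the 90 N limit. All three stayed level in the last picture.
- **Open board:** both pushes on board 4 met a firm stop at the same height, reported z 3.3 and 3.4 mm, which is about 36 mm below first contact. The raised edge in the last picture fits about 1.0 rad better than 0.9. I took no picture after the second push.
- **Tools:** the mallet and former looked undisturbed in the last picture. The whetstone was outside that crop, but the arm never went near it.
- **What disagreed:** the real fingertip sat about 35 to 40 mm behind the reported tool position. I first took the contact on board 1 for the stop. The picture showed all the boards level, so I used the reported height at contact as the reference from then on.

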